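# Open the yellow hatch of the specimen store

## Robot

A 7-joint arm with a two-finger parallel gripper is mounted at the origin on a cart in front of the work surface, level with it; the furniture and walls round the work are solid. World frame = base frame: x ahead of the robot, y to its left, z up, the work surface at z = 0. Lengths are in m, angles in rad, forces in N, time in s.
With the tool pointing down it reaches from about 0.35 to 0.9 m from the base axis. Payload 8.1 kg.
Tool frame: the origin (TCP) lies at the very end of the fingers, on their centre line; the grasp point (between the pads) lies 19 mm behind it; x points along the fingers, y is the direction in which the jaws open and shut, and the axes are right-handed (so a half turn about x gives the same grasp; the last joint's range is limited). The gripper opens to 92 mm and grips with 3 to 60 N. Pads are 19 mm wide; open, the fingers measure 130 mm over their backs; the gripper's body (75 mm by 190 mm) begins 47 mm behind the grasp point.
Start: joints at [-1.395, 0.434, 0.025, 1.573, -0.012, 1.134, -0.075], TCP at [0.172, 0.601, 0.227] pointing down, gripper open.
Joint ranges: [-2.62, 2.62], [-0.44, 2.09], [-1.27, 1.32], [0.08, 2.57], [-1.32, 4.46], [0.12, 2], [-2.74, 2.74]. Speed limits (rad/s): [2.22, 2.22, 3.01, 3.01, 3.14, 3.14, 3.14].

## Interface

Orientations are given as a unit quaternion [w, x, y, z].
In Python, from station import manip gives the robot as it stands.
- The arm moves only by the tool step_arm, never from a script. Its argument "commands" is one flat list of numbers, 7 for each row, row after row: the turn, a rotation vector about the tool's x, y, z in degrees, then the shift along the tool's x, y, z in mm, then the opening, from -1 (shut) to 1 (fully open). A call has 1 to 12 rows; each row shifts and turns the commanded pose from where the row before left it, along the tool's axes as they then stand; what a row does not reach is not made up. A row lasts 1/8 s, in which the tool goes at most 62.5 mm and 10.7 degrees, less where a joint would pass 70% of its speed; a pose out of reach is approached as far as the arm can. A call is refused whole if a number of a shift passes 62.5 or a number of a turn 10.7, either way. A call with a gripper value outside its range is refused whole. The fingers move at their own pace and stop on an object; "squeeze" is the grip in N (left out, the last holds). Time passes only in rows, so rows that do not move let the fingers close. It gives the time, the measured TCP pose, the force and the opening at its end, in the units of the state.
- manip.get_obs(): the state, without advancing time (a new reading comes with each control period).
- manip.get_image(name): name is "side" or "top"; returns a dict with "image" (480x640x3 uint8, red, green, blue), "mtx" (3x3 intrinsics, pixels), "D" ([k1, k2, p1, p2, k3] as OpenCV has them; the pictures are not rectified), "R" (3x3) and "t" (3): a world point X has camera coordinates R X + t. Camera axes: x right, y down, z forward; pixel columns grow to the right and rows downward; lengths in m; the calibration is good to about 2 mm. A picture is of the moment at which its call begins. There is no depth.
- manip.close_job(): hands the job in, once; it reports no verdict.
The state is a dict: "time": time; "q": joint angles; "joint_velocities": joint speeds; "effort": joint torques, N m; "tcp_pos": TCP position; "ee_rot": TCP orientation; "contact_force": force on the tool from outside, world axes, zero at the start; "ft_torque": the same for the moment, N m; "opening": finger opening in m.
Only numpy, scipy, OpenCV 4.12 (cv2) and the standard library are available. Lean on these libraries where they do the work, as an engineer would, in place of code of your own. Each camera call takes 0.05 s, during which the arm holds its last target. There are 200 camera calls.

## Task

Open the compartment of the grey specimen store that is closed by the hatch with the yellow handle: lift that hatch straight up off its recessed seat, slide it along its channels towards the middle of the store, and set it down flat on the raised white middle deck, centred there, then let go. Leave the blue-handled hatch closed as it is.

Things in the scene. Friction and masses are not known exactly. Their poses are not given: they have to be found in the camera images.
- yellow_grip (a point): Centre of the yellow grip bar of the hatch to open: bar 12 mm thick (x), 44 long (y), 20 tall, on posts amid a loose dark steel plate 76 (x, along the store) x 70 (y) x 6 mm, about 0.2 kg. The point is 49 mm above the plate's underside, z up. The plate starts recessed at either end of the store, this point 89 mm above the bench. Pinch the bar across its 12 mm thickness, between the lips.
- blue_grip (a point): The same point of the other, equal hatch, which has a blue grip bar and closes the seat at the other end of the store. It stays where it is. A tall test stand rises on the left of the store (y above 0.43 m) and a moulding press on its right (y below 0.17 m): come in from the robot's side or from above.
- deck (a point): Centre of the top of the white middle deck, 48 mm above the bench; x along the store, y across, z up. Deck 86 mm long in x. The seats are centred 84 mm from here at +x and -x, 8 mm lower, each 82 mm long in x, so this 8 mm step holds a seated hatch (3 mm play each end). A hatch resting on the deck has its grip point 49 mm above here (41 mm when seated).
- store: Fixed grey box 262 mm long (x), 98 wide (y), 70 high; origin mid underside, z up. Two open specimen wells under the seats. Its sides are channels: walls 78 mm apart (4 mm play each side of a hatch), aluminium lips on top (z 66 to 70 mm) overhang the plates and leave a 54 mm gap for handles. A seated hatch can rise 20 mm to the lips and must rise over 8: lift 14 mm, then move 84 mm level in x.
Not all that is in view belongs to the job. What is shaped like the part that bears yellow_grip but orange is not meant.

How it is judged:
By the outcome, as a careful person would: the job done as asked, in the order asked, and still so for the second after the job is handed in, with the robot touching nothing.
It also fails if it takes over 38 s, if anything falls off the work surface, if the arm or the gripper's body presses on something with over 40 N, if the wrist force passes 120 N, or if a joint passes its speed limit or range.

## Working session

There is one attempt and no reset: what is moved stays moved. The work goes in short steps, Python scripts to look and compute and a tool call to move; the robot and the scene stay as the last step left them, time stands still between calls to the robot, and variables do not carry over. Pictures are saved under pics/ and viewed, about 8 in all and at most 12, crops included, and the job is handed in when it is done.

Besides the shell and the picture viewer there is one more tool, called as a command line: name --argument value ..., lists and objects as JSON in quotes. step_arm: Moves the arm, as the interface text tells. Its arguments: {"type":"object","properties":{"commands":{"type":"array","items":{"type":"number"}},"squeeze":{"type":"number"}},"required":["commands"]}

```bash
mkdir -p pics; python3 - <<'E'
from station import manip
import cv2,pickle
o=manip.get_obs();print({k:o[k] for k in('time','tcp_pos','ee_rot','opening')})
for n in('side','top'):
    d=manip.get_image(n);pickle.dump(d,open(n+'.pkl','wb'));cv2.imwrite(f'pics/{n}0.png',d['image'][:,:,::-1]);print(n,d['mtx'].tolist(),d['D'],(-d['R'].T@d['t']).round(3),d['R'].round(3).tolist())
E
```

```text
{'time': 0.0, 'tcp_pos': array([0.17193732, 0.60036173, 0.22594058]), 'ee_rot': array([ 0.70022571,  0.09772992,  0.7002581 , -0.09885041]), 'opening': 0.09202043121414553}
side [[449.7788388105346, 0.0, 324.54693868311404], [0.0, 449.7788388105346, 238.81523758822783], [0.0, 0.0, 1.0]] [-0.11114808  0.          0.          0.          0.        ] [0.423 0.59  0.788] [[-0.96, -0.28, -0.014], [-0.222, 0.788, -0.575], [0.172, -0.549, -0.818]]
top [[536.0212395259974, 0.0, 316.9411853977191], [0.0, 536.0212395259974, 233.14840620394813], [0.0, 0.0, 1.0]] [0.01128726 0.         0.         0.         0.        ] [0.381 0.124 1.038] [[0.02, -1.0, 0.023], [-0.986, -0.024, -0.167], [0.168, -0.02, -0.986]]
```

View pics/top0.png

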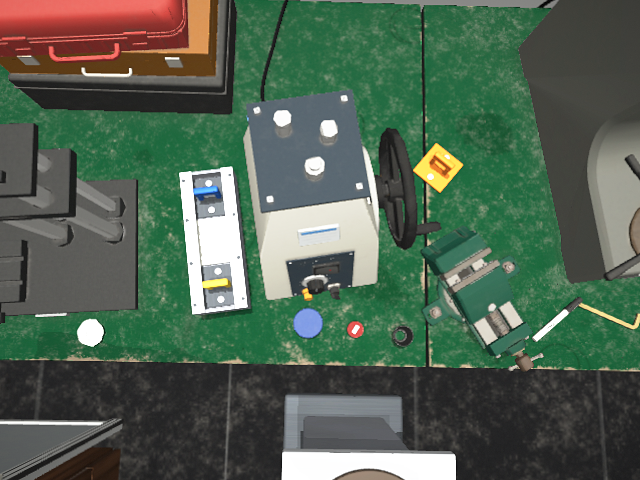

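View pics/side0.png

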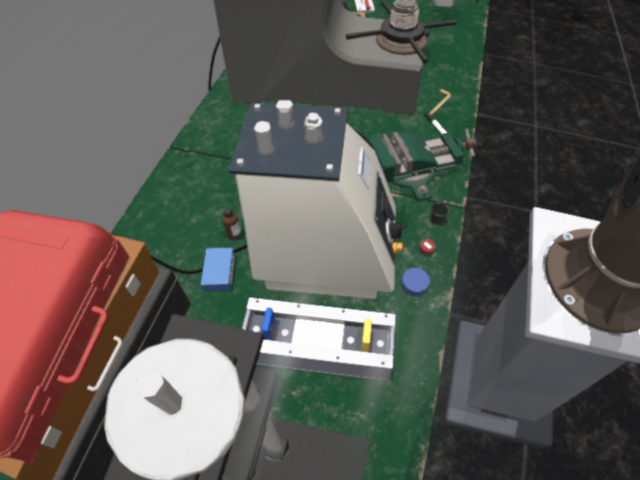

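The top view shows the store around (213,240), with yellow at (215,283) on the robot's side and blue at (207,191). The side view shows yellow at (367,335) and blue at (267,322). I'll zoom in for accurate pixels.

```bash
python3 - <<'E'
import pickle,cv2,numpy as np
t=pickle.load(open('top.pkl','rb'))['image'];s=pickle.load(open('side.pkl','rb'))['image']
a=cv2.resize(t[160:320,170:260],None,fx=3.7,fy=3.7,interpolation=cv2.INTER_CUBIC)
b=cv2.resize(s[290:385,235:405],None,fx=2.7,fy=2.7,interpolation=cv2.INTER_CUBIC)
m=np.zeros((600,800,3),np.uint8);m[:a.shape[0],:a.shape[1]]=a[:600];m[:b.shape[0],340:340+b.shape[1]]=b
cv2.imwrite('pics/z.png',m[:,:,::-1])
for n,i in(('top',t),('side',s)):
    h=cv2.cvtColor(i,cv2.COLOR_RGB2HSV)
    x0,x1,y0,y1=(175,255,165,315) if n=='top' else (240,400,295,380)
    for c,lo,hi in(('y',(20,150,100),(32,255,255)),('b',(100,150,60),(125,255,255))):
        k=cv2.inRange(h,lo,hi);z=np.zeros_like(k);z[y0:y1,x0:x1]=k[y0:y1,x0:x1]
        p=cv2.findNonZero(z);print(n,c,len(p),p.mean(axis=(0,1)),cv2.boundingRect(p))
E
```

```text
top y 81 [218.01234568 284.17283951] (203, 279, 28, 11)
top b 202 [206.23762376 191.83168317] (194, 186, 27, 14)
side y 42 [364.80952381 343.88095238] (362, 324, 7, 26)
side b 228 [267.48684211 322.24561404] (262, 308, 12, 30)
```

View pics/z.png

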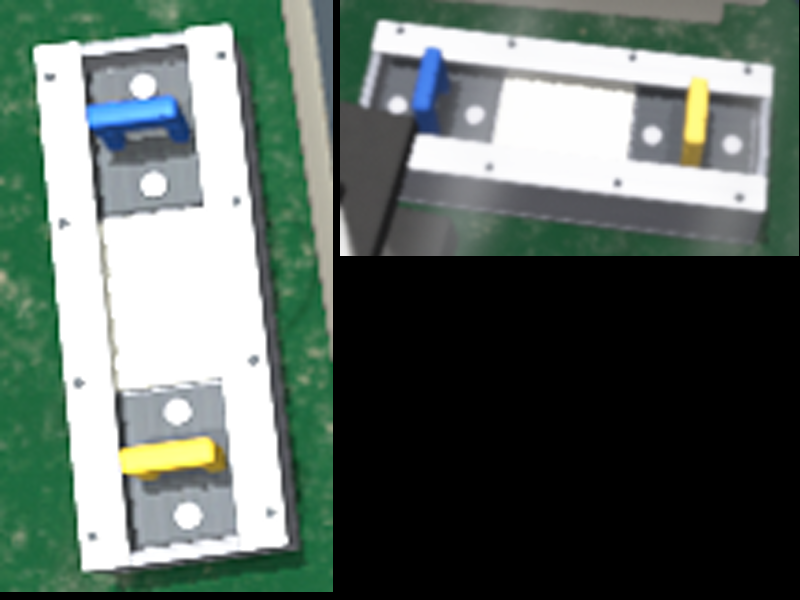

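Yellow is seated at the near end and blue at the far end. I'll fit the store pose from the lip corners.

```bash
cat > h.py <<'E'
import pickle,cv2,numpy as np
from scipy.optimize import least_squares
C={n:pickle.load(open(n+'.pkl','rb')) for n in('top','side')}
def proj(n,P):
    c=C[n];return cv2.projectPoints(np.float64(P).reshape(-1,1,3),cv2.Rodrigues(c['R'])[0],c['t'],c['mtx'],c['D'])[0][:,0]
def onplane(n,uv,z):
    c=C[n];p=cv2.undistortPoints(np.float64(uv).reshape(-1,1,2),c['mtx'],c['D'])[:,0]
    r=np.c_[p,np.ones(len(p))]@c['R'];o=-c['R'].T@c['t']
    return o+r*((z-o[2])/r[:,2])[:,None]
E
python3 - <<'E'
from h import *
L=np.array([[-131,49],[-131,-49],[131,49],[131,-49]])/1e3
T=(np.array([[82,570],[287,543],[35,46],[232,25]])+.5)/3.7-.5+[170,160]
S=(np.array([[765,208],[773,65],[378,20]])+.5-[340,0])/2.7-.5+[235,290]
def W(p,P):
    c,s=np.cos(p[2]),np.sin(p[2]);return np.c_[P@np.array([[c,s],[-s,c]])+p[:2],np.full(len(P),.07)]
def f(p,which='ts'):
    r=[]
    if 't' in which:r+=[(proj('top',W(p,L))-T).ravel()]
    if 's' in which:r+=[(proj('side',W(p,L[[0,1,3]]))-S).ravel()]
    return np.concatenate(r)
for w in('t','s','ts'):
    r=least_squares(f,[.45,.3,.05],args=(w,));print(w,r.x.round(4),r.fun.round(1))
print(onplane('top',T,.07).round(4))
# bars: top view, loose mask, sub-image
for n,(x0,x1,y0,y1) in dict(top=(200,235,274,292),side=(358,375,316,352)).items():
    i=C[n]['image'][y0:y1,x0:x1].astype(int);k=(i[...,0]-i[...,2]>60)&(i[...,1]-i[...,2]>40)
    v,u=np.nonzero(k);print(n,len(u),u.mean()+x0,v.mean()+y0)
    rect=cv2.minAreaRect(np.float32(np.c_[u+x0,v+y0]));print(rect)
p=r.x;c,s=np.cos(p[2]),np.sin(p[2]);g=p[:2]+np.array([c,s])*-.084
print('yellow pred',g,'proj grip pt',proj('top',[*g,.089]),proj('side',[*g,.089]))
E
```

```text
t [0.5321 0.2948 0.1477] [ 0.1  0.1 -0.2  0.3  0.2  0.  -0.2 -0.4]
s [0.5315 0.297  0.1543] [ 0.1  0.4 -0.1 -0.4  0.  -0.1]
ts [0.532  0.2956 0.149 ] [-0.2  0.2 -0.5  0.3 -0.3  0.1 -0.7 -0.4 -0.2 -0.  -0.  -0.8  0.3 -1.1]
[[0.3955 0.3243 0.07  ]
 [0.4103 0.2268 0.07  ]
 [0.6545 0.363  0.07  ]
 [0.6681 0.2652 0.07  ]]
top 234 215.81196581196582 283.2051282051282
((216.00770568847656, 283.5615539550781), (9.550674438476562, 27.907814025878906), 82.87498474121094)
side 247 366.2388663967611 334.3076923076923
((366.3310546875, 334.5276184082031), (8.221503257751465, 31.55728530883789), 4.763641834259033)
yellow pred [0.44889137 0.28314694] proj grip pt [[214.89250264 283.24772439]] [[366.64612759 331.30266818]]
```

```bash
cat > g.py <<'E'
from station import manip
import numpy as np
from scipy.spatial.transform import Rotation as Ro
def rel(yaw,pts):
    o=manip.get_obs();q=o['ee_rot'];R=Ro.from_quat([*q[1:],q[0]])
    print('t',round(o['time'],2),'tcp',(o['tcp_pos']*1e3).round(1),'tool axes (cols)\n',R.as_matrix().round(3),'\nF',o['contact_force'].round(1),'op',round(o['opening'],4),'q',o['q'].round(2))
    for s in(1,-1):
        x=np.array([0,0,-1.]);y=s*np.array([np.cos(yaw),np.sin(yaw),0]);T=Ro.from_matrix(np.c_[x,y,np.cross(x,y)])
        print(s,'turn',(R.inv()*T).as_rotvec(degrees=True).round(2),'then shifts mm',[(T.inv().apply(np.array(p)-o['tcp_pos'])*1e3).round(1).tolist() for p in pts])
E
python3 -c "
from g import *
rel(.149,[(.30,.35,.226),(.449,.283,.226),(.449,.283,.073)])"
```

```text
t 0.1 tcp [171.9 600.4 226. ] tool axes (cols)
 [[-0.     0.275  0.961]
 [-0.001  0.961 -0.275]
 [-1.    -0.001  0.   ]] 
F [ 0.5 -0.2 -0.4] op 0.0917 q [-1.39  0.44  0.02  1.57 -0.01  1.13 -0.08]
1 turn [6.549e+01 5.000e-02 7.000e-02] then shifts mm [[0.0, 89.5, 266.7], [0.0, 226.9, 355.0], [153.0, 226.9, 355.0]]
-1 turn [-1.1451e+02 -8.0000e-02  6.0000e-02] then shifts mm [[0.0, -89.5, -266.7], [0.0, -226.9, -355.0], [153.0, -226.9, -355.0]]
```

step_arm --commands '[9.36,0,0,0,0,0,1,9.36,0,0,0,0,0,1,9.36,0,0,0,0,0,1,9.36,0,0,0,0,0,1,9.36,0,0,0,0,0,1,9.36,0,0,0,0,0,1,9.36,0,0,0,0,0,1,0,0,0,0,0,0,1]' --squeeze 20

```text
time: 1.1
tcp_pos: [0.1718, 0.6007, 0.2263]
ee_rot: [0.536, 0.461, 0.536, -0.461]
contact_force: [0.7, 0.1, -1.3]
opening: 0.0919
```

step_arm --commands '[0,0,0,0,11,33,1,0,0,0,0,11,33,1,0,0,0,0,11,33,1,0,0,0,0,11,33,1,0,0,0,0,11,33,1,0,0,0,0,11,33,1,0,0,0,0,11,33,1,0,0,0,0,11,33,1,0,0,0,0,0,0,1]'

```text
time: 2.22
tcp_pos: [0.2994, 0.3503, 0.2269]
ee_rot: [0.536, 0.462, 0.536, -0.462]
contact_force: [-0.5, -0.3, 0.2]
opening: 0.092
```

```bash
python3 -c "
from g import *
rel(.149,[(.449,.283,.226),(.449,.283,.12),(.449,.283,.073)])"
```

```text
t 2.23 tcp [299.4 350.3 226.9] tool axes (cols)
 [[ 0.     0.989  0.148]
 [-0.     0.148 -0.989]
 [-1.     0.     0.   ]] 
F [-0.5 -0.3  0.2] op 0.092 q [-1.3   0.16  0.38  1.98 -0.07  1.01 -0.75]
1 turn [-0.04  0.03 -0.01] then shifts mm [[0.9, 138.0, 88.8], [106.9, 138.0, 88.8], [153.9, 138.0, 88.8]]
-1 turn [ 1.7996e+02 -2.0000e-02 -4.0000e-02] then shifts mm [[0.9, -138.0, -88.8], [106.9, -138.0, -88.8], [153.9, -138.0, -88.8]]
```

Next, move above the bar and down to z≈0.12, then check from the cameras.

step_arm --commands '[0,0,0,0,27.6,17.8,1,0,0,0,0,27.6,17.8,1,0,0,0,0,27.6,17.8,1,0,0,0,0,27.6,17.8,1,0,0,0,0,27.6,17.6,1,0,0,0,0,0,0,1,0,0,0,30,0,0,1,0,0,0,30,0,0,1,0,0,0,30,0,0,1,0,0,0,16,0,0,1,0,0,0,0,0,0,1]'

```text
time: 3.6
tcp_pos: [0.4467, 0.2856, 0.12]
ee_rot: [0.536, 0.46, 0.536, -0.462]
contact_force: [0.4, -0.4, 0.1]
opening: 0.0915
```

```bash
python3 - <<'E'
from g import *
import cv2,pickle
rel(.149,[(.449,.283,.073)])
m=np.zeros((450,800,3),np.uint8)
for k,(n,x,y) in enumerate((('top',160,170),('side',290,240))):
    d=manip.get_image(n);pickle.dump(d,open(n+'1.pkl','wb'))
    m[:,400*k:400*k+400]=cv2.resize(d['image'][y:y+150,x:x+133],(400,450),interpolation=cv2.INTER_CUBIC)
cv2.imwrite('pics/a.png',m[:,:,::-1])
E
```

```text
t 3.6 tcp [446.7 285.6 120. ] tool axes (cols)
 [[-0.002  0.989  0.149]
 [-0.001  0.149 -0.989]
 [-1.    -0.002  0.001]] 
F [ 0.4 -0.4  0.1] op 0.0915 q [-0.99  0.42  0.42  1.95 -0.23  0.82 -0.28]
1 turn [0.06 0.04 0.1 ] then shifts mm [[47.0, 1.8, 2.9]]
-1 turn [-1.7994e+02 -1.6000e-01  7.0000e-02] then shifts mm [[47.0, -1.8, -2.9]]
```

View pics/a.png

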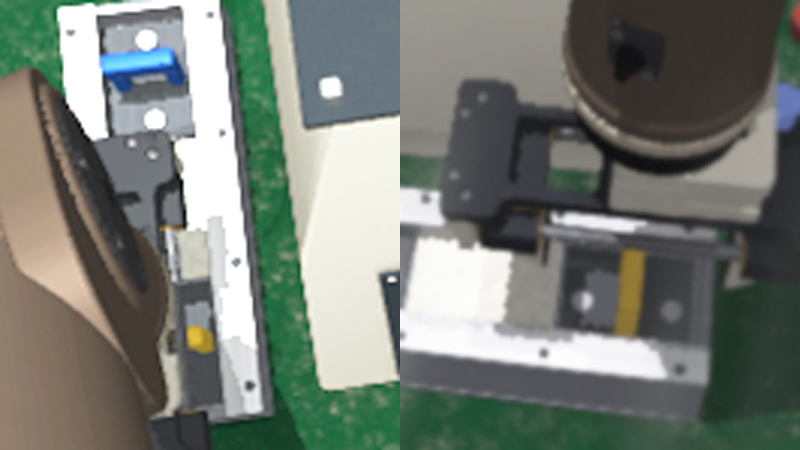

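The open fingers straddle the yellow bar (side view: bar at (630,290), fingertips at (540,245) and (745,270)), and the blue hatch is clear. I'll correct the offset, descend and close.

step_arm --commands '[0,0,0,0,1.8,2.9,1,0,0,0,15,0,0,1,0,0,0,15,0,0,1,0,0,0,10,0,0,1,0,0,0,6,0,0,1,0,0,0,0,0,0,1]'

```text
time: 4.45
tcp_pos: [0.4497, 0.2825, 0.0742]
ee_rot: [0.536, 0.461, 0.536, -0.462]
contact_force: [-0.5, 0.4, 0.7]
opening: 0.0916
```

step_arm --commands '[0,0,0,0,0,0,0.3,0,0,0,0,0,0,-0.2,0,0,0,0,0,0,-0.5,0,0,0,0,0,0,-0.6,0,0,0,0,0,0,-0.7,0,0,0,0,0,0,-0.8,0,0,0,0,0,0,-1,0,0,0,0,0,0,-1,0,0,0,0,0,0,-1,0,0,0,0,0,0,-1]' --squeeze 15

```text
time: 5.7
tcp_pos: [0.4497, 0.2827, 0.0747]
ee_rot: [0.536, 0.461, 0.536, -0.462]
contact_force: [-0.7, 0.5, 0.9]
opening: 0.012
```

```bash
python3 -c "
from g import *
rel(.149,[(.449,.283,.073)])"
```

```text
t 5.7 tcp [449.7 282.7  74.7] tool axes (cols)
 [[-0.     0.989  0.148]
 [-0.     0.148 -0.989]
 [-1.    -0.    -0.   ]] 
F [-0.7  0.5  0.9] op 0.012 q [-0.95  0.49  0.39  1.99 -0.28  0.71 -0.24]
1 turn [-0.04 -0.    0.02] then shifts mm [[1.7, -0.6, -0.4]]
-1 turn [1.7996e+02 3.0000e-02 0.0000e+00] then shifts mm [[1.7, 0.6, 0.4]]
```

Gripped at 12 mm. Lift 14 mm.

step_arm --commands '[0,0,0,0,0,0,-1,0,0,0,0,0,0,-1,0,0,0,-2,0,0,-1,0,0,0,-3,0,0,-1,0,0,0,-3,0,0,-1,0,0,0,-3,0,0,-1,0,0,0,-3,0,0,-1,0,0,0,0,0,0,-1,0,0,0,0,0,0,-1]' --squeeze 30

```text
time: 6.82
tcp_pos: [0.4499, 0.2828, 0.0887]
ee_rot: [0.536, 0.462, 0.536, -0.462]
contact_force: [0.3, 0.6, -2.8]
opening: 0.0116
```

```bash
python3 - <<'E'
from g import *
import cv2,pickle
o=manip.get_obs()
rel(.149,[o['tcp_pos']+[.084*np.cos(.149),.084*np.sin(.149),0],(.532,.2955,o['tcp_pos'][2])])
m=np.zeros((450,800,3),np.uint8)
for k,(n,x,y) in enumerate((('top',160,170),('side',290,240))):
    d=manip.get_image(n);pickle.dump(d,open(n+'2.pkl','wb'))
    m[:,400*k:400*k+400]=cv2.resize(d['image'][y:y+150,x:x+133],(400,450),interpolation=cv2.INTER_CUBIC)
cv2.imwrite('pics/b.png',m[:,:,::-1])
E
```

```text
t 6.83 tcp [449.9 282.8  88.7] tool axes (cols)
 [[-0.     0.989  0.148]
 [ 0.     0.148 -0.989]
 [-1.    -0.    -0.   ]] 
F [ 0.3  0.6 -2.8] op 0.0116 q [-0.96  0.46  0.4   1.98 -0.26  0.75 -0.25]
1 turn [-0.03 -0.    0.  ] then shifts mm [[0.0, 84.0, 0.0], [0.0, 83.1, -0.4]]
-1 turn [179.97   0.     0.  ] then shifts mm [[0.0, -84.0, -0.0], [0.0, -83.1, 0.4]]
```

View pics/b.png

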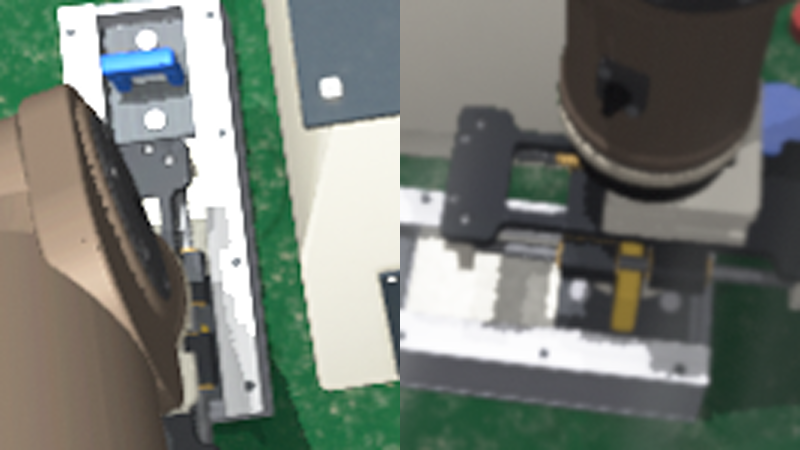

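The hatch hangs level, free of its seat, with the gripper only touching the bar. Slide it level, +84 mm along tool y.

step_arm --commands '[0,0,0,0,7,0,-1,0,0,0,0,7,0,-1,0,0,0,0,7,0,-1,0,0,0,0,7,0,-1,0,0,0,0,7,0,-1,0,0,0,0,7,0,-1,0,0,0,0,0,0,-1]'

```text
time: 7.8
tcp_pos: [0.4921, 0.289, 0.0887]
ee_rot: [0.536, 0.462, 0.535, -0.462]
contact_force: [-1.3, -0.2, -2.4]
opening: 0.0118
```

step_arm --commands '[0,0,0,0,7,0,-1,0,0,0,0,7,0,-1,0,0,0,0,7,0,-1,0,0,0,0,7,0,-1,0,0,0,0,7,0,-1,0,0,0,0,6.5,0,-1,0,0,0,0,0,0,-1,0,0,0,0,0,0,-1]'

```text
time: 8.8
tcp_pos: [0.5323, 0.295, 0.0887]
ee_rot: [0.536, 0.461, 0.536, -0.462]
contact_force: [0.3, 0.9, -2.9]
opening: 0.0116
```

```bash
python3 - <<'E'
from g import *
import cv2,pickle
rel(.149,[(.5327,.2954,.082)])
m=np.zeros((450,800,3),np.uint8)
for k,(n,x,y) in enumerate((('top',160,170),('side',260,250))):
    d=manip.get_image(n);pickle.dump(d,open(n+'3.pkl','wb'))
    m[:,400*k:400*k+400]=cv2.resize(d['image'][y:y+150,x:x+133],(400,450),interpolation=cv2.INTER_CUBIC)
cv2.imwrite('pics/c.png',m[:,:,::-1])
E
```

```text
t 8.8 tcp [532.3 295.   88.7] tool axes (cols)
 [[-0.     0.989  0.148]
 [-0.     0.148 -0.989]
 [-1.    -0.     0.   ]] 
F [ 0.3  0.9 -2.9] op 0.0116 q [-0.86  0.57  0.4   1.79 -0.28  0.84 -0.18]
1 turn [-0.04  0.    0.02] then shifts mm [[6.7, 0.5, -0.3]]
-1 turn [ 1.7996e+02  3.0000e-02 -0.0000e+00] then shifts mm [[6.7, -0.5, 0.3]]
```

View pics/c.png

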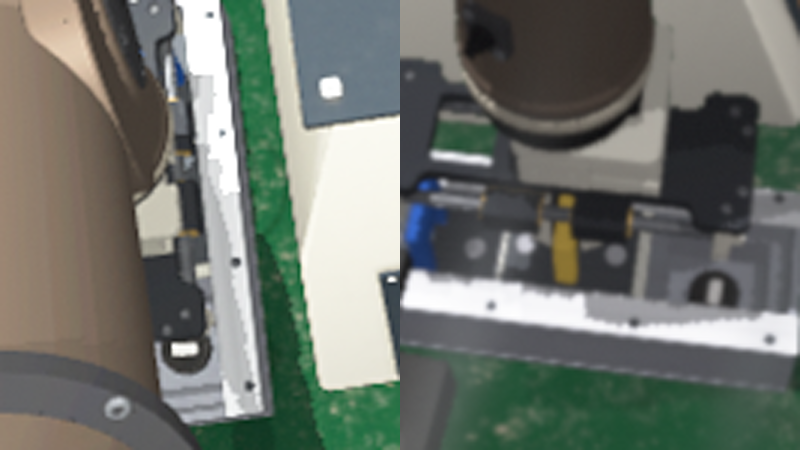

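The hatch is over the deck, with a white deck strip visible on both sides of the plate (side view, x≈505 and x≈643) and the near well open. Set it down: clearance is about 6 mm.

step_arm --commands '[0,0,0,2,0,0,-1,0,0,0,2,0,0,-1,0,0,0,1,0,0,-1,0,0,0,0.8,0,0,-1,0,0,0,0,0,0,-1]'

```text
time: 9.52
tcp_pos: [0.5325, 0.2951, 0.0829]
ee_rot: [0.536, 0.462, 0.536, -0.462]
contact_force: [0.5, -0.5, -2.0]
opening: 0.0117
```

step_arm --commands '[0,0,0,0.4,0,0,-1,0,0,0,0.3,0,0,-1,0,0,0,0,0,0,-1]'

```text
time: 9.9
tcp_pos: [0.5326, 0.2951, 0.0827]
ee_rot: [0.536, 0.462, 0.536, -0.461]
contact_force: [-2.9, -1.0, 6.0]
opening: 0.0116
```

Landed. Let go gently, then withdraw upward.

step_arm --commands '[0,0,0,0,0,0,-0.7,0,0,0,0,0,0,-0.6,0,0,0,0,0,0,-0.4,0,0,0,0,0,0,-0.2,0,0,0,0,0,0,-0.2,0,0,0,0,0,0,-0.2]'

```text
time: 10.65
tcp_pos: [0.5325, 0.2951, 0.0822]
ee_rot: [0.536, 0.462, 0.536, -0.462]
contact_force: [-0.4, 0.2, -0.6]
opening: 0.0365
```

step_arm --commands '[0,0,0,-10,0,0,-0.2,0,0,0,-20,0,0,-0.2,0,0,0,-30,0,0,-0.2,0,0,0,-40,0,0,-0.2,0,0,0,-40,0,0,-0.2,0,0,0,0,-40,0,-0.2,0,0,0,0,-40,0,-0.2,0,0,0,0,-40,0,-0.2,0,0,0,0,-40,0,-0.2,0,0,0,0,-40,0,-0.2,0,0,0,0,0,0,-0.2]'

```text
time: 12.02
tcp_pos: [0.3324, 0.2652, 0.2228]
ee_rot: [0.536, 0.461, 0.537, -0.461]
contact_force: [0.6, 0.4, 0.6]
opening: 0.0368
```

```bash
python3 - <<'E'
from g import *
import cv2,pickle
rel(.149,[])
m=np.zeros((600,800,3),np.uint8)
for k,(n,x,y) in enumerate((('top',160,165),('side',250,290))):
    d=manip.get_image(n);pickle.dump(d,open(n+'4.pkl','wb'))
    w,h=((90,150),(150,90))[k]
    c=cv2.resize(d['image'][y:y+h,x:x+w],None,fx=(4,2.9)[k],fy=(4,2.9)[k],interpolation=cv2.INTER_CUBIC)
    m[:c.shape[0],365*k:365*k+c.shape[1]]=c
cv2.imwrite('pics/d.png',m[:,:,::-1])
E
```

```text
t 12.03 tcp [332.4 265.2 222.8] tool axes (cols)
 [[-0.001  0.989  0.15 ]
 [ 0.001  0.15  -0.989]
 [-1.    -0.001 -0.001]] 
F [0.6 0.4 0.6] op 0.0368 q [-1.18  0.1   0.42  2.06 -0.05  0.99 -0.58]
1 turn [ 0.11 -0.07  0.05] then shifts mm []
-1 turn [-1.7989e+02 -8.0000e-02 -1.2000e-01] then shifts mm []
```

View pics/d.png

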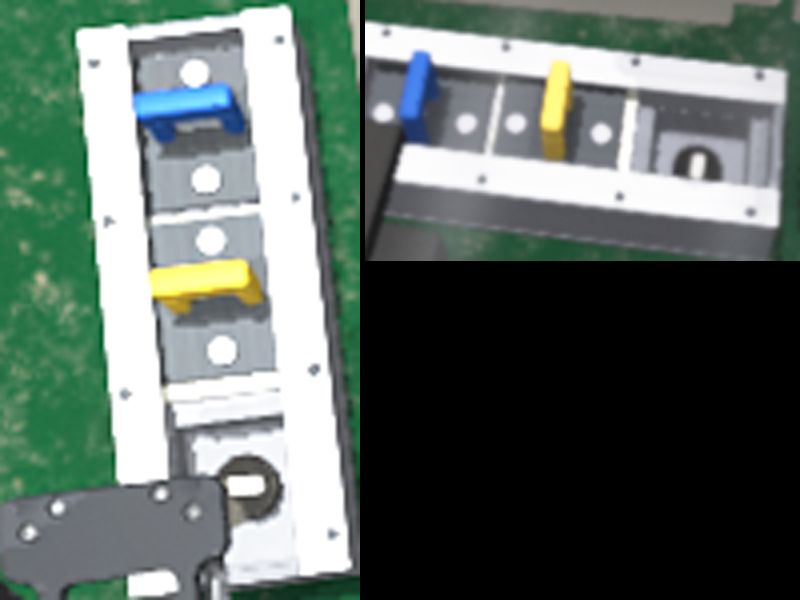

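The yellow hatch lies flat on the deck. Deck strips of about 5 mm show at both ends (top view y≈210 and y≈392, side view x≈499 and x≈630); the far one looks slightly narrower because the plate's thickness hides part of it. The near well is open, blue is unchanged and the gripper is clear.

```bash
python3 -c "
from station import manip
print(manip.close_job())"
```

```text
the job is handed in; nothing more can be done
None
```

The yellow-handled hatch now lies flat and centred on the white middle deck, and its compartment is open. I gripped it by its bar, lifted it 14 mm, slid it about 83.5 mm level, set it down and let go. The job was handed in at about 12 s.

- **Touch-down:** the contact force read about 6 N upward when the plate met the deck. Wrist forces stayed small in every reading.
- **Centring:** the last pictures show deck strips of about 4.5 mm (far end) and 6 mm (near end) beside the plate. The far strip is partly hidden by the plate's thickness, so I judge it centred to within about 1 mm, by eye rather than by a full measurement.
- **Rest of the scene:** the blue-handled hatch is still in its seat, and the gripper is withdrawn, still and touching nothing.
- **Disagreement:** when I located the store, the two cameras differed by about 2 mm in y, which is within the stated calibration error. No check failed.

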